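# Pack the microscope session tray

### The job

Pack the foam-lined tray for a session at another microscope: put the green slide box, the stand loupe, the dark memory stick and the steel tweezers each fully down into the foam cut-out made for it, lying or standing as they do now. The eraser and the black objective case would fit in the tray too but do not belong to the kit: leave them where they are.

Things in the scene. Friction and masses are not known exactly. Their poses are not given: they have to be found in the camera images.
- slide_box: Dark green closed plastic slide box with a white label, 63 (x) x 84 (y) x 34 (z) mm, 110 g, lying flat on the mat (top of the mat at z = 5 mm). Origin: centre of its underside, z up. Grasp it across its 63 mm side (along its x), by the upper half. Belongs in insert_box, long side along the cut-out's long side, either way round.
- loupe: Black round stand loupe, pale glass and a white ring at its top, 38 mm diameter, 34 mm high, 50 g, standing on the mat. Origin: centre of its underside, z up. Grasp it round the rim (38 mm) in any direction. Belongs upright in insert_loupe.
- usb_stick: Dark navy memory stick with a light label and a pale metal plug, 17 (x) x 50 (y) x 9 (z) mm, 12 g, lying flat on the mat. Origin: centre of its underside; long axis y, the plug at -y; the solid body to grip runs from y = -13 to +25 mm and is 8 mm high. Grasp across its x. Belongs in insert_stick, long axis along the cut-out's long axis, either way round.
- tweezers: Bright steel tweezers, 14 (x) x 128 (y) x 10 (z) mm, 20 g, lying flat on the mat; they are rigid. Origin: centre of the underside, long axis y. Grasp across the middle, along x (14 mm). Belongs in insert_tweezers, along the slot, either way round.
- eraser: Look-alike of the memory stick: blue and white eraser, 19 x 44 (y) x 12 mm, lying on the mat. Origin: centre of its underside. Not part of the kit: leave it where it is. (A cream and a black round mounted specimen, 30 mm wide and 15 mm high, also lie on the mat; they are fixed and not part of the kit.)
- black_case: Look-alike of the loupe: black ribbed screw-top objective case, 38 mm diameter, 57 mm high, all black, no glass. Origin: centre of its underside. Not part of the kit: leave it where it is.
- insert_box: Insert with the large rectangular cut-out, 78 (x) x 99 (y) mm, 10 mm deep, floor 12 mm above the origin. All four inserts: dark foam blocks 88 (x) x 156 (y) x 22 mm, cut-out in the middle with a yellow floor, lying two by two in a fixed aluminium tray (rim lower than the foam) in any order. Origin: centre of the underside, 3 mm above the worktop; z up; foam top at 22 mm.
- insert_loupe: Foam insert (as insert_box) with the round cut-out for the loupe: 54 mm diameter, 12 mm deep, centred; its floor lies 10 mm above the origin, the foam's top 22 mm.
- insert_stick: Foam insert (as insert_box) with the short oblong cut-out for the memory stick: 33 (x) x 66 (y) mm with a round thumb notch of 46 mm diameter at its middle, 6 mm deep, centred; its floor lies 16 mm above the origin, the foam's top 22 mm.
- insert_tweezers: Foam insert (as insert_box) with the long slot for the tweezers: 30 (x) x 146 (y) mm with a round thumb notch of 48 mm diameter at its middle, 6 mm deep, centred; its floor lies 16 mm above the origin, the foam's top 22 mm.
Not all that is in view belongs to the job. There is more than one size of the black_case; the one meant has the size given above.

How it is judged:
At the end, for the whole second after the job is handed in: Slide box, loupe, stick and tweezers each rest released on the floor of their own cut-out (13 mm per axis, 3 mm in height, tilt under 0.12 rad; box, stick, tweezers along it within 0.4 rad, either way round); eraser and black case within 20 mm of their starts, the case upright (x of slide_box in the frame of insert_box between -0.013 and 0.013 m and y of slide_box in the frame of insert_box between -0.013 and 0.013 m and z of slide_box in the frame of insert_box between 0.009 and 0.015 m and angle between each of slide_box, loupe, usb_stick, tweezers, black_case's own z axis and vertical below 0.12 rad and angle between the y axis of slide_box and the y axis of insert_box, either way round below 0.4 rad and linear speed of each of slide_box, loupe, usb_stick, tweezers below 0.02 m/s and angular speed of each of slide_box, loupe, usb_stick, tweezers below 0.3 rad/s and x of loupe in the frame of insert_loupe between -0.013 and 0.013 m and y of loupe in the frame of insert_loupe between -0.013 and 0.013 m and z of loupe in the frame of insert_loupe between 0.007 and 0.013 m and x of usb_stick in the frame of insert_stick between -0.013 and 0.013 m and y of usb_stick in the frame of insert_stick between -0.013 and 0.013 m and z of usb_stick in the frame of insert_stick between 0.013 and 0.019 m and angle between the y axis of usb_stick and the y axis of insert_stick, either way round below 0.4 rad and x of tweezers in the frame of insert_tweezers between -0.013 and 0.013 m and y of tweezers in the frame of insert_tweezers between -0.013 and 0.013 m and z of tweezers in the frame of insert_tweezers between 0.013 and 0.019 m and angle between the y axis of tweezers and the y axis of insert_tweezers, either way round below 0.4 rad and distance of each of eraser, black_case from where it was at the start of the episode below 0.02 m); the robot touches nothing.
It fails at once if the eraser or the black objective case is moved more than 20 mm or the case tipped over (distance of any of eraser, black_case from where it was at the start of the episode above 0.02 m or angle between black_case's own z axis and vertical above 0.5 rad).
It also fails if it takes over 106 s, if anything falls off the work surface, if the arm or the gripper's body presses on something with over 40 N, if the wrist force passes 120 N, or if a joint passes its speed limit or range.

### The arm

A 6-joint arm with a two-finger parallel gripper is mounted at the origin on a cart in front of the work surface, level with it; the furniture and walls round the work are solid. World frame = base frame: x ahead of the robot, y to its left, z up, the work surface at z = 0. Lengths are in m, angles in rad, forces in N, time in s.
With the tool pointing down it reaches from about 0.425 to 1.125 m from the base axis. Payload 14.9 kg.
Tool frame: the origin (TCP) lies midway between the tips of the shut fingers; the grasp point (between the pads) lies behind it (r.hold_point_z is the z of the grasp point in the tool frame, in m); z points along the fingers, y is the line along which they close (so a half turn about z gives the same grasp; the last joint's range is limited). The gripper opens to 91 mm and grips with 3 to 60 N. Pads are 32 mm wide; open, the fingers measure 118 mm over their backs; the gripper's body (76 mm by 178 mm) begins 60 mm behind the grasp point.
Start: joints at [1.088, 0.379, 1.734, -0, 1.028, -0.033], TCP at [0.304, 0.63, 0.214] pointing down, gripper open.
Joint ranges: [-2.77, 2.77], [-0.74, 2.19], [0, 2.66], [-1.06, 4.2], [0.31, 2.87], [-3.08, 3.08]. Speed limits (rad/s): [1.89, 1.89, 2.39, 3.14, 3.14, 3.14].

### API

Orientations are given as a unit quaternion [w, x, y, z].
In Python, from plant import r, optics gives the robot as it stands.
- The arm moves only by the tool apply_moves, never from a script. Its argument "plan" is a list that holds one entry, the list of rows, each a list of 7 numbers: the turn, a rotation vector about the tool's x, y, z in rad, then the shift along the tool's x, y, z in m, then the opening in per cent of the stroke, from 0 (shut) to 100 (fully open). A call has exactly 10 rows; each row is the pose to reach, as a shift and turn from the pose commanded when the call began, along the tool's axes at that moment; what a row does not reach only later rows make up. A row lasts 1/10 s, in which the tool goes at most 50 mm and 8.59 degrees, less where a joint would pass 70% of its speed; a pose out of reach is approached as far as the arm can. A call with a gripper value outside its range is refused whole. The fingers move at their own pace and stop on an object; the grip force is fixed at half the most. Time passes only in rows, so rows that repeat a pose let the fingers close, or fill a call up. It gives the time, the measured TCP pose, the force, the opening and the grip force at its end, in the units of the state.
- r.sense(): the state, without advancing time (a new reading comes with each control period).
- optics.camera(name): name is "scene" or "top"; returns a dict with "color" (480x640x3 uint8, red, green, blue), "range_z" (480x640 float32, m along the optical axis (not along the pixel's ray), 0 where there is no reading), "fov_y" (degrees; the focal length in pixels is half the picture's height over the tangent of half this angle, whatever the lens; pixels are square), "cx", "cy" (the principal point, pixels), "origin" and "rotation" of the camera in the world. Camera axes: x right, y down, z forward; pixel columns grow to the right and rows downward; lengths in m; the calibration is good to about 2 mm. A picture is of the moment at which its call begins.
- r.job_done(): hands the job in; it is judged then, once.
The state is a dict: "clock": time; "qpos": joint angles; "joint_velocities": joint speeds; "tau": joint torques, N m; "ee_pos": TCP position; "eef_rot": TCP orientation; "ft_force": force on the tool from outside, world axes, zero at the start; "wrist_torque": the same for the moment, N m; "gripper_width": finger opening in m; "grip_force": force on a finger pad.
Only numpy, scipy, OpenCV 4.12 (cv2) and the standard library are available. Lean on these libraries where they do the work, as an engineer would, in place of code of your own. Each camera call takes 0.05 s, during which the arm holds its last target. There are 200 camera calls.

## Working session

There is one attempt and no reset: what is moved stays moved. The work goes in short steps, Python scripts to look and compute and a tool call to move; the robot and the scene stay as the last step left them, time stands still between calls to the robot, and variables do not carry over. Pictures are saved under pics/ and viewed, at most 14 in all, crops included, and the job is handed in when it is done.

Besides the shell and the picture viewer there is one more tool, called after "Request:" as name(argument=value, ...), one argument or row to a line, values as JSON. apply_moves: Moves the arm, as the interface text tells. Its arguments: {"type":"object","properties":{"plan":{"type":"array"}},"required":["plan"]}

```bash
ls; mkdir -p pics; python3 - <<'E'
from plant import r, optics
import cv2,numpy as np
s=r.sense();print({k:np.round(v,3) for k,v in s.items()},r.hold_point_z)
for n in("top","scene"):
    c=optics.camera(n);cv2.imwrite(f"pics/{n}0.png",c["color"][...,::-1]);np.savez(f"{n}0.npz",**c)
    print(n,c["fov_y"],c["cx"],c["cy"],c["origin"],np.round(c["rotation"],3))
E
```

```text
pics
{'clock': np.float64(0.0), 'qpos': array([ 1.088,  0.379,  1.735, -0.   ,  1.028, -0.033]), 'joint_velocities': array([-0.003,  0.002, -0.002, -0.   ,  0.001, -0.001]), 'tau': array([-0.0000e+00, -7.6372e+01, -4.3436e+01,  6.5000e-02,  4.2000e-02,
       -0.0000e+00]), 'ee_pos': array([0.304, 0.63 , 0.213]), 'eef_rot': array([-0.   ,  0.223,  0.975, -0.001]), 'ft_force': array([ 0.131,  0.31 , -0.489]), 'wrist_torque': array([ 0.039, -0.023, -0.044]), 'grip_force': np.float64(0.0), 'gripper_width': np.float64(0.091)} -0.0188
top 51.27797040573334 312.6664621756538 235.63200086926815 [ 0.24716276 -0.15557205  1.58580138] [-0.054  0.713 -0.696  0.064]
scene 49.00202732804628 322.97430703316525 245.5470824346914 [-0.62938517 -0.70601144  0.64590725] [-0.454  0.72  -0.444  0.278]
```

View pics/top0.png

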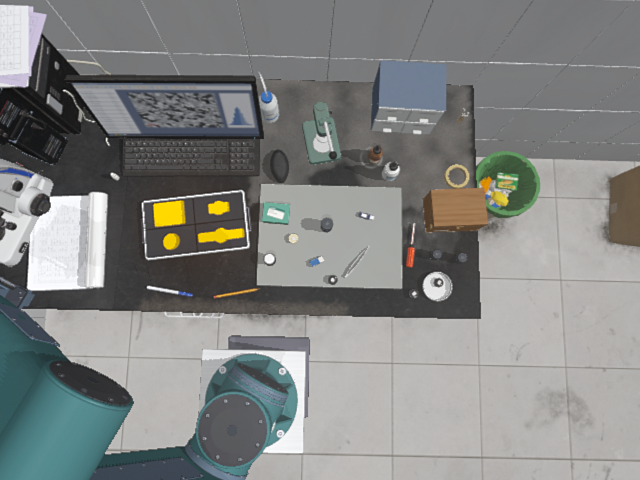

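View pics/scene0.png

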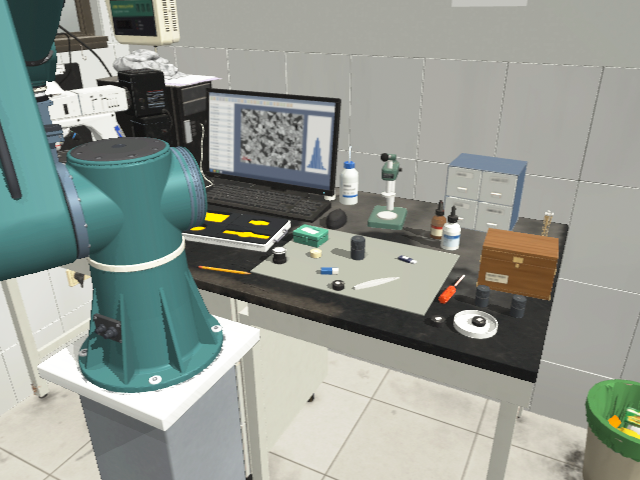

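Top view: tray at (195,225), mat (258–402,185–288). Candidates: box (275,213); loupe (269,259) or black round things (326,225), (332,280) and those off the mat; stick (367,216) against the eraser (316,261); tweezers (356,262). Now close crops.

```bash
cat > h.py <<'E'
import numpy as np, cv2
from scipy.spatial.transform import Rotation as R
def load(n): return dict(np.load(n))
def cal(c):
    q=c["rotation"]; M=R.from_quat([q[1],q[2],q[3],q[0]]).as_matrix() if np.size(q)==4 else q
    return M,c["origin"],240/np.tan(np.radians(float(c["fov_y"]))/2)
def onz(c,u,v,z):
    M,o,f=cal(c); d=M@np.array([(u-c["cx"])/f,(v-c["cy"])/f,1]); return o+d*(z-o[2])/d[2]
def proj(c,p):
    M,o,f=cal(c); q=M.T@(np.asarray(p)-o); return q[0]/q[2]*f+c["cx"],q[1]/q[2]*f+c["cy"]
def cloud(c):
    M,o,f=cal(c); v,u=np.mgrid[:480,:640]; z=c["range_z"]
    P=np.stack([(u-c["cx"])/f*z,(v-c["cy"])/f*z,z],-1)@M.T+o; P[z==0]=np.nan; return P
def crop(c,u0,v0,u1,v1,k,name):
    im=cv2.resize(c["color"][v0:v1,u0:u1,::-1],None,fx=k,fy=k,interpolation=cv2.INTER_CUBIC)
    for u in range(u0-u0%10+10,u1,10): cv2.putText(im,str(u),((u-u0)*k,8),0,.3,(0,0,255)); cv2.line(im,((u-u0)*k+k//2,9),((u-u0)*k+k//2,14),(0,0,255))
    for v in range(v0-v0%10+10,v1,10): cv2.putText(im,str(v),(0,(v-v0)*k+k//2),0,.3,(0,0,255))
    cv2.imwrite(name,im)
E
python3 - <<'E'
from h import *
c=load("top0.npz")
crop(c,255,180,408,292,5,"pics/mat.png"); crop(c,135,185,255,265,6,"pics/tray.png")
s=load("scene0.npz"); crop(s,240,215,440,305,4,"pics/smat.png")
P=cloud(c)
for n,u,v in [("mat",300,270),("box",275,213),("loupe?",269,259),("blk",326,225),("blk2",332,280),("usb",367,216),("eraser",316,261),("tw",356,262),("yb",170,213),("yl",171,241),("ys",218,208),("yt",221,236),("foam",190,230),("cream",292,238)]:
    print(n,np.round(P[v,u],3), np.round(np.nanmax(P[v-4:v+5,u-4:u+5,2]),3))
E
```

```text
mat [ 0.402 -0.138  0.006] 0.013
box [ 0.577 -0.054  0.038] 0.047
loupe? [ 0.43  -0.041  0.04 ] 0.049
blk [ 0.538 -0.215  0.062] 0.069
blk2 [ 0.371 -0.239  0.024] 0.031
usb [ 0.581 -0.348  0.014] 0.021
eraser [ 0.431 -0.188  0.011] 0.024
tw [ 0.432 -0.315  0.005] 0.019
yb [0.573 0.282 0.015] 0.026
yl [0.483 0.273 0.015] 0.021
ys [0.594 0.13  0.014] 0.029
yt [0.503 0.116 0.015] 0.03
foam [0.518 0.213 0.026] 0.033
cream [ 0.502 -0.11   0.021] 0.03
```

View pics/mat.png

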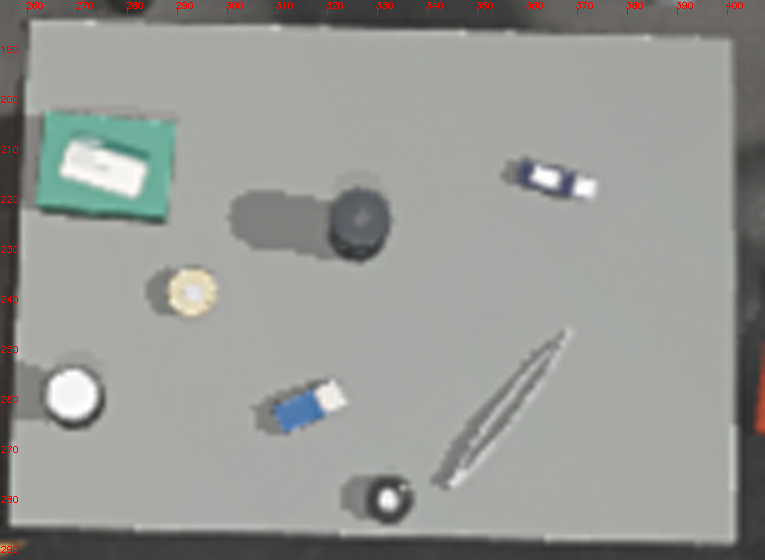

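View pics/tray.png

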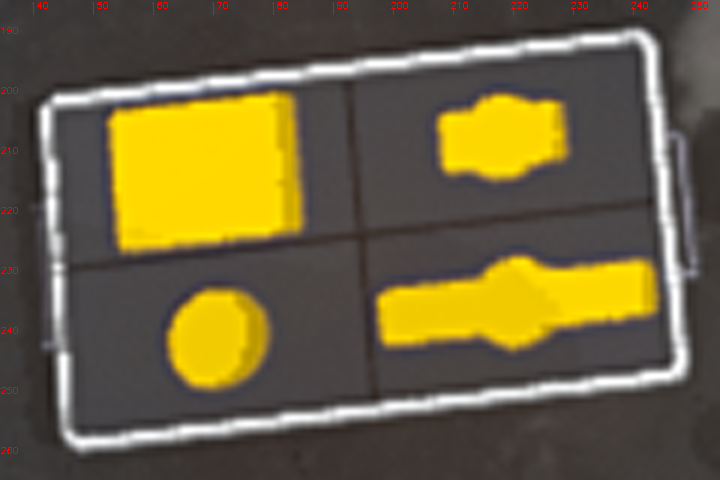

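View pics/smat.png

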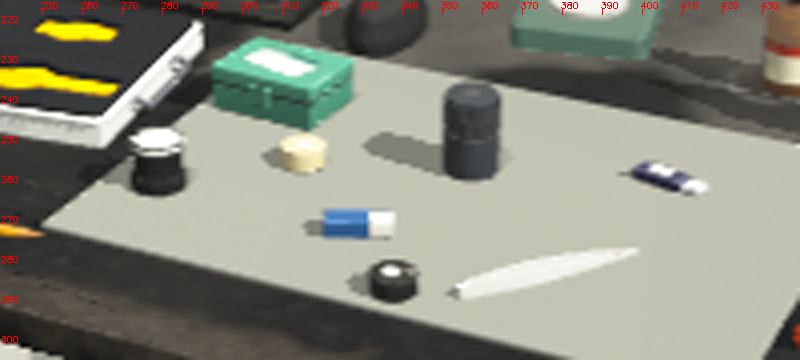

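Mat: box (275,213), loupe = white-topped at (269,259) with top at 40 mm; case (326,224), 62 mm top; specimen (332,280), 24 mm; stick with label and plug (364,216); eraser (316,261) blue/white; tweezers (343,277)–(368,246). Choice fits the descriptions. In the tray the box is upper left, loupe lower left, stick upper right, tweezers lower right.

```bash
python3 - <<'E'
from h import *
c=load("top0.npz"); im=c["color"]; hsv=cv2.cvtColor(im,cv2.COLOR_RGB2HSV).astype(int); H,S,V=[hsv[...,i] for i in range(3)]
def box(m):
    k=cv2.connectedComponentsWithStats(m.astype(np.uint8)*255); i=1+np.argmax(k[2][1:,4]); return k[1]==i
def rep(n,m,win,z,big=True):
    w=np.zeros_like(m);u0,v0,u1,v1=win;w[v0:v1,u0:u1]=1; m=m&w
    if big: m=box(m)
    v,u=np.nonzero(m); XY=np.array([onz(c,a,b,z)[:2] for a,b in zip(u,v)])
    (cx,cy),(a,b),t=cv2.minAreaRect((XY*1000).astype(np.float32))
    if a<b: t+=90
    print(n,"ctr",round(cx,1),round(cy,1),"size",round(max(a,b)+3,1),round(min(a,b)+3,1),"long axis deg",round((t+90)%180-90,1),"mean",np.round(XY.mean(0)*1000,1),len(u))
Y=(H>20)&(H<35)&(S>180)&(V>120)
for n,w,z in[("ibox",(140,190,190,232),.02),("iloupe",(140,228,190,260),.02),("istick",(195,195,245,220),.022),("itw",(192,222,250,250),.022)]: rep(n,Y,w,z)
rep("box",(H>65)&(H<95)&(S>80),(255,198,295,228),.039)
# loupe: white ring
rep("loupe",(V>200)&(S<40),(258,248,280,270),.039)
rep("caseTop",(V<95),(318,215,335,232),.06)
rep("usb",(V<110)|(V>200),(355,208,380,224),.013)
rep("usbnavy",(V<120)&(H>100)&(S>60),(355,208,380,224),.013)
g=np.zeros_like(V)
w=im[240:282,338:374].astype(int)
rep("eraser",(S>120)&(H>95)|(V>200),(306,252,326,270),.017)
print(im[262,350:364].tolist(), im[262,380])
E
```

```text
ibox ctr 571.9 285.2 size 99.6 79.6 long axis deg -81.9 mean [571.9 285.3] 718
iloupe ctr 482.2 272.9 size 54.3 50.1 long axis deg 3.9 mean [482.4 272.6] 211
istick ctr 593.8 129.1 size 66.7 45.8 long axis deg -87.0 mean [594.4 129.1] 233
itw ctr 505.0 116.3 size 145.1 47.9 long axis deg -88.5 mean [505.3 116.3] 468
box ctr 577.8 -56.1 size 84.0 64.3 long axis deg 85.7 mean [578.5 -57. ] 321
loupe ctr 433.7 -40.8 size 28.1 27.9 long axis deg 2.1 mean [433.  -40.5] 67
caseTop ctr 531.2 -210.0 size 40.9 26.8 long axis deg 60.0 mean [ 528.6 -211.3] 40
usb ctr 583.6 -332.4 size 28.8 16.1 long axis deg -88.4 mean [ 583.8 -331.4] 25
usbnavy ctr 585.0 -324.3 size 12.9 6.2 long axis deg 0.4 mean [ 585.3 -324.6] 5
eraser ctr 431.3 -189.6 size 44.3 19.2 long axis deg -64.0 mean [ 431.5 -189.6] 62
[[143, 145, 142], [125, 126, 124], [123, 123, 121], [154, 155, 153], [182, 184, 181], [149, 152, 149], [123, 126, 123], [130, 132, 130], [171, 173, 171], [173, 176, 172], [167, 171, 166], [166, 169, 164], [166, 169, 165], [166, 169, 165]] [167 168 165]
```

```bash
python3 - <<'E'
from h import *
c=load("top0.npz"); crop(c,336,208,382,284,7,"pics/ut.png")
E
```

```text
(no output)
```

View pics/ut.png

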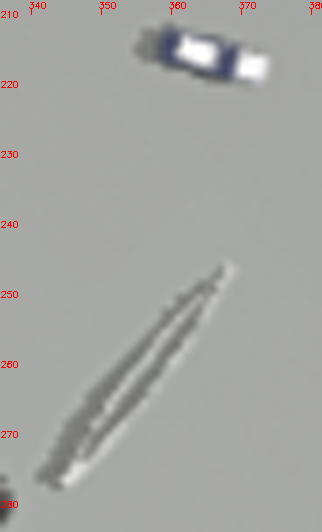

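```bash
cat >> h.py <<'E'
def go(x,y,z,phi,s=None):
    """needed turn (rotvec, tool axes) and shift (tool axes) to target; phi=world angle of tool y, deg"""
    from plant import r
    s=s or r.sense(); q=s["eef_rot"]; M=R.from_quat([q[1],q[2],q[3],q[0]]).as_matrix()
    cur=np.degrees(np.arctan2(M[1,1],M[0,1])); phi=cur+(phi-cur+90)%180-90
    a=np.radians(phi); Y=np.array([np.cos(a),np.sin(a),0]); Z=np.array([0,0,-1.]); T=np.stack([np.cross(Y,Z),Y,Z],1)
    print("pose",np.round(s["ee_pos"],4),"phi",round(cur,1),"q",np.round(s["qpos"],2),"| turn",np.round(R.from_matrix(M.T@T).as_rotvec(),3),"shift",np.round(M.T@(np.array([x,y,z])-s["ee_pos"]),4))
E
python3 - <<'E'
from h import *
c=load("top0.npz")
def seg(n,a,b,z):
    A=onz(c,*a,z);B=onz(c,*b,z);d=A-B;print(n,np.round((A+B)/2*1000,1),"len",round(np.linalg.norm(d)*1000,1),"angle",round(np.degrees(np.arctan2(d[1],d[0])),1))
    return (A+B)/2,d/np.linalg.norm(d)
m,d=seg("usb(+y)",(358.1,213.8),(373.8,217.4),.012); print("grip",np.round((m+.006*d)*1000,1))
seg("tw",(368.6,245.4),(344.4,276.2),.012)
P=cloud(c); 
for lo in(.08,): # tall things near work
    k=(P[...,2]>lo)&(P[...,0]>.3)&(P[...,0]<1)&(P[...,1]<.45)&(P[...,1]>-.7)
    m=k.astype(np.uint8);n,l,st,_=cv2.connectedComponentsWithStats(m)
    for i in range(1,n):
        if st[i,4]>15: q=P[l==i]; print("tall",np.round(np.nanmin(q,0),2),np.round(np.nanmax(q,0),2))
go(.578,-.056,.13,-4.3)
E
```

```text
usb(+y) [ 582.2 -345.2   12. ] len 51.8 angle 78.3
grip [ 583.4 -339.3   12. ]
tw [ 435.3 -316.3   12. ] len 125.7 angle -37.2
tall [ 0.85 -0.56  0.08] [ 1.   -0.36  0.2 ]
tall [ 0.81 -0.05  0.08] [0.99 0.45 0.36]
tall [ 0.69 -0.23  0.09] [ 0.89 -0.16  0.26]
tall [ 0.77 -0.38  0.08] [ 0.79 -0.36  0.12]
tall [ 0.71 -0.43  0.08] [ 0.74 -0.41  0.13]
tall [ 0.53 -0.7   0.08] [ 0.66 -0.53  0.12]
pose [0.3042 0.63   0.2133] phi 64.2 q [ 1.09  0.38  1.73 -0.    1.03 -0.03] | turn [-1.000e-03  1.000e-03  1.196e+00] shift [-0.5449 -0.4986  0.0838]
```

Request:
apply_moves(
  plan=[
    [[0, 0, 0.15, -0.03, -0.03, 0.005, 100], [0, 0, 0.3, -0.06, -0.055, 0.015, 100], [0, 0, 0.45, -0.11, -0.1, 0.025, 100], [0, 0, 0.6, -0.16, -0.15, 0.035, 100], [0, 0, 0.7, -0.21, -0.2, 0.045, 100], [0, 0, 0.8, -0.26, -0.24, 0.05, 100], [0, 0, 0.9, -0.3, -0.28, 0.055, 100], [0, 0, 1.0, -0.34, -0.32, 0.06, 100], [0, 0, 1.1, -0.38, -0.355, 0.065, 100], [0, 0, 1.196, -0.415, -0.385, 0.07, 100]],
  ],
)

```text
clock: 1.1
ee_pos: [0.4779, 0.1824, 0.1525]
eef_rot: [0.0, 0.734, 0.679, 0.0]
ft_force: [0.6, 0.5, 0.7]
gripper_width: 0.0909
grip_force: 0.0
```

```bash
python3 -c "
from h import *
go(.578,-.056,.13,-4.3)"
```

```text
pose [0.4779 0.1824 0.1525] phi -4.5 q [0.32 0.17 2.14 0.   0.83 0.4 ] | turn [ 0.    -0.    -0.004] shift [-0.2298  0.1186  0.0225]
```

Request:
apply_moves(
  plan=[
    [[0, 0, 0, -0.03, 0.015, 0.003, 100], [0, 0, 0, -0.07, 0.036, 0.007, 100], [0, 0, 0, -0.11, 0.057, 0.011, 100], [0, 0, 0, -0.15, 0.077, 0.015, 100], [0, 0, 0, -0.19, 0.098, 0.018, 100], [0, 0, 0, -0.22, 0.114, 0.022, 100], [0, 0, 0, -0.23, 0.119, 0.022, 100], [0, 0, 0, -0.23, 0.119, 0.022, 100], [0, 0, 0, -0.23, 0.119, 0.022, 100], [0, 0, 0, -0.23, 0.119, 0.022, 100]],
  ],
)

```text
clock: 2.1
ee_pos: [0.5786, -0.0527, 0.1307]
eef_rot: [-0.0, 0.733, 0.681, -0.0]
ft_force: [-0.1, 0.5, 0.2]
gripper_width: 0.0913
grip_force: 0.0
```

```bash
python3 -c "
from h import *
go(.578,-.056,.02,-4.3)"
```

```text
pose [ 0.5786 -0.0527  0.1307] phi -4.2 q [-0.13  0.31  2.01  0.    0.82 -0.06] | turn [-0.    -0.     0.001] shift [-0.0034 -0.0004  0.1107]
```

Request:
apply_moves(
  plan=[
    [[0, 0, 0, -0.003, 0, 0.015, 100], [0, 0, 0, -0.003, 0, 0.035, 100], [0, 0, 0, -0.003, 0, 0.055, 100], [0, 0, 0, -0.003, 0, 0.075, 100], [0, 0, 0, -0.003, 0, 0.095, 100], [0, 0, 0, -0.003, 0, 0.107, 100], [0, 0, 0, -0.003, 0, 0.111, 100], [0, 0, 0, -0.003, 0, 0.111, 100], [0, 0, 0, -0.003, 0, 0.111, 40], [0, 0, 0, -0.003, 0, 0.111, 40]],
  ],
)

```text
clock: 3.1
ee_pos: [0.5795, -0.057, 0.0205]
eef_rot: [0.001, 0.733, 0.68, 0.0]
ft_force: [0.7, -0.3, 0.3]
gripper_width: 0.0782
grip_force: 0.0
```

Request:
apply_moves(
  plan=[
    [[0, 0, 0, 0, 0, 0, 40], [0, 0, 0, 0, 0, 0, 40], [0, 0, 0, 0, 0, 0, 40], [0, 0, 0, 0, 0, 0, 40], [0, 0, 0, 0, 0, -0.01, 40], [0, 0, 0, 0, 0, -0.025, 40], [0, 0, 0, 0, 0, -0.045, 40], [0, 0, 0, 0, 0, -0.065, 40], [0, 0, 0, 0, 0, -0.08, 40], [0, 0, 0, 0, 0, -0.08, 40]],
  ],
)

```text
clock: 4.1
ee_pos: [0.5803, -0.0571, 0.1023]
eef_rot: [0.001, 0.733, 0.68, 0.001]
ft_force: [0.0, 0.4, -0.0]
gripper_width: 0.0618
grip_force: 30.0
```

```bash
python3 -c "
from h import *
go(.572,.2852,.1,8)"
```

```text
pose [ 0.5803 -0.0571  0.1023] phi -4.3 q [-0.14  0.36  2.02 -0.    0.76 -0.06] | turn [ 0.004  0.001 -0.215] shift [ 0.3407 -0.0339  0.0021]
```

Request:
apply_moves(
  plan=[
    [[0, 0, -0.02, 0.02, -0.002, 0, 40], [0, 0, -0.05, 0.06, -0.006, 0, 40], [0, 0, -0.08, 0.1, -0.01, 0, 40], [0, 0, -0.11, 0.145, -0.015, 0, 40], [0, 0, -0.14, 0.19, -0.02, 0, 40], [0, 0, -0.17, 0.235, -0.025, 0, 40], [0, 0, -0.2, 0.28, -0.03, 0, 40], [0, 0, -0.215, 0.32, -0.033, 0, 40], [0, 0, -0.215, 0.341, -0.034, 0, 40], [0, 0, -0.215, 0.341, -0.034, 0, 40]],
  ],
)

```text
clock: 5.1
ee_pos: [0.5701, 0.288, 0.099]
eef_rot: [-0.0, 0.655, 0.756, -0.0]
ft_force: [-1.1, -0.8, -0.9]
gripper_width: 0.0615
grip_force: 30.0
```

```bash
python3 -c "
from h import *
go(.572,.2852,.0302,8)"
```

```text
pose [0.5701 0.288  0.099 ] phi 8.2 q [0.43 0.44 1.9  0.   0.8  0.29] | turn [-0.    -0.     0.003] shift [-0.0031  0.0015  0.0688]
```

Request:
apply_moves(
  plan=[
    [[0, 0, 0, -0.003, 0.001, 0.01, 40], [0, 0, 0, -0.003, 0.001, 0.022, 40], [0, 0, 0, -0.003, 0.001, 0.034, 40], [0, 0, 0, -0.003, 0.001, 0.046, 40], [0, 0, 0, -0.003, 0.001, 0.056, 40], [0, 0, 0, -0.003, 0.001, 0.063, 40], [0, 0, 0, -0.003, 0.001, 0.067, 40], [0, 0, 0, -0.003, 0.001, 0.069, 40], [0, 0, 0, -0.003, 0.001, 0.069, 40], [0, 0, 0, -0.003, 0.001, 0.069, 40]],
  ],
)

```text
clock: 6.1
ee_pos: [0.5722, 0.283, 0.031]
eef_rot: [0.0, 0.656, 0.755, 0.0]
ft_force: [-0.1, 0.5, -1.2]
gripper_width: 0.0614
grip_force: 30.0
```

```bash
python3 -c "
from h import *
go(.572,.2852,.0305,8)"
```

```text
pose [0.5722 0.283  0.031 ] phi 8.0 q [ 0.42  0.54  1.91 -0.    0.69  0.28] | turn [ 0.001 -0.     0.   ] shift [0.0022 0.0001 0.0005]
```

Request:
apply_moves(
  plan=[
    [[0, 0, 0, 0, 0, 0, 70], [0, 0, 0, 0, 0, 0, 100], [0, 0, 0, 0, 0, 0, 100], [0, 0, 0, 0, 0, 0, 100], [0, 0, 0, 0, 0, -0.01, 100], [0, 0, 0, 0, 0, -0.03, 100], [0, 0, 0, 0, 0, -0.055, 100], [0, 0, 0, 0, 0, -0.08, 100], [0, 0, 0, 0, 0, -0.1, 100], [0, 0, 0, 0, 0, -0.1, 100]],
  ],
)

```text
clock: 7.1
ee_pos: [0.5736, 0.2836, 0.1342]
eef_rot: [0.001, 0.656, 0.755, 0.002]
ft_force: [0.3, 1.3, 1.2]
gripper_width: 0.0911
grip_force: 0.0
```

```bash
python3 -c "
from h import *
go(.4335,-.041,.12,-81)"
```

```text
pose [0.5736 0.2836 0.1342] phi 8.0 q [0.42 0.39 1.9  0.   0.86 0.28] | turn [ 0.003 -0.005  1.554] shift [-0.3019 -0.1841  0.013 ]
```

Request:
apply_moves(
  plan=[
    [[0, 0, 0.14, -0.02, -0.012, 0.003, 100], [0, 0, 0.28, -0.05, -0.03, 0.006, 100], [0, 0, 0.42, -0.085, -0.05, 0.01, 100], [0, 0, 0.56, -0.12, -0.073, 0.013, 100], [0, 0, 0.7, -0.155, -0.094, 0.013, 100], [0, 0, 0.84, -0.19, -0.116, 0.013, 100], [0, 0, 0.98, -0.225, -0.137, 0.013, 100], [0, 0, 1.12, -0.26, -0.158, 0.013, 100], [0, 0, 1.26, -0.29, -0.177, 0.013, 100], [0, 0, 1.4, -0.302, -0.184, 0.013, 100]],
  ],
)

```text
clock: 8.1
ee_pos: [0.4302, -0.0437, 0.1173]
eef_rot: [-0.0, 0.989, 0.151, -0.0]
ft_force: [-0.1, 1.1, 0.1]
gripper_width: 0.0911
grip_force: 0.0
```

```bash
python3 -c "
from h import *
from plant import optics
c=optics.camera('top'); np.savez('top1.npz',**c)
crop(c,135,185,255,265,5,'pics/tray1.png')
go(.4335,-.041,.12,-81)"
```

```text
pose [ 0.4302 -0.0442  0.1173] phi -73.1 q [-0.16  0.11  2.3  -0.    0.73  1.12] | turn [-0.     0.001  0.137] shift [ 0.0041 -0.002  -0.0027]
```

View pics/tray1.png

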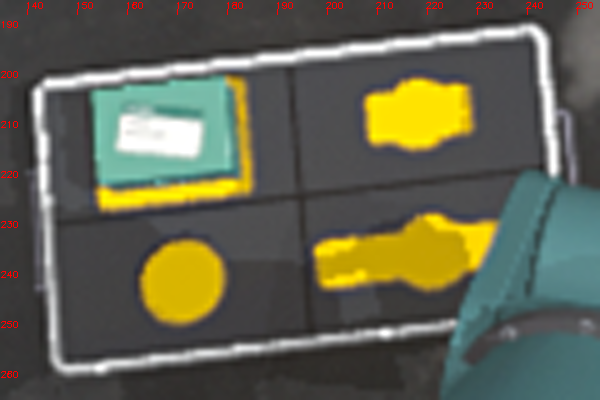

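Box is in its cut-out (crop shows it inside yellow, offset consistent with parallax). Now the loupe.

Request:
apply_moves(
  plan=[
    [[0, 0, 0.1, 0.003, -0.002, 0.01, 100], [0, 0, 0.13, 0.003, -0.002, 0.025, 100], [0, 0, 0.13, 0.003, -0.002, 0.042, 100], [0, 0, 0.13, 0.003, -0.002, 0.06, 100], [0, 0, 0.13, 0.003, -0.002, 0.075, 100], [0, 0, 0.13, 0.003, -0.002, 0.088, 100], [0, 0, 0.13, 0.003, -0.002, 0.095, 100], [0, 0, 0.13, 0.003, -0.002, 0.096, 100], [0, 0, 0.13, 0.003, -0.002, 0.096, 20], [0, 0, 0.13, 0.003, -0.002, 0.096, 20]],
  ],
)

```text
clock: 9.15
ee_pos: [0.4346, -0.039, 0.0221]
eef_rot: [0.0, 0.996, 0.09, 0.0]
ft_force: [-0.1, -0.7, 0.3]
gripper_width: 0.0781
grip_force: 0.0
```

Request:
apply_moves(
  plan=[
    [[0, 0, 0, 0, 0, 0, 20], [0, 0, 0, 0, 0, 0, 20], [0, 0, 0, 0, 0, 0, 20], [0, 0, 0, 0, 0, 0, 20], [0, 0, 0, 0, 0, 0, 20], [0, 0, 0, 0, 0, 0, 20], [0, 0, 0, 0, 0, 0, 20], [0, 0, 0, 0, 0, -0.015, 20], [0, 0, 0, 0, 0, -0.035, 20], [0, 0, 0, 0, 0, -0.055, 20]],
  ],
)

```text
clock: 10.15
ee_pos: [0.4338, -0.039, 0.077]
eef_rot: [-0.0, 0.996, 0.09, -0.0]
ft_force: [0.4, 0.0, -0.6]
gripper_width: 0.0356
grip_force: 30.0
```

```bash
python3 -c "
from h import *
go(.4822,.2728,.1,-81)"
```

```text
pose [ 0.4338 -0.039   0.077 ] phi -79.6 q [-0.14  0.2   2.31  0.    0.63  1.25] | turn [-0.     0.001  0.024] shift [ 0.1037 -0.298  -0.023 ]
```

Request:
apply_moves(
  plan=[
    [[0, 0, 0, 0.01, -0.015, -0.015, 20], [0, 0, 0, 0.02, -0.05, -0.023, 20], [0, 0, 0, 0.033, -0.09, -0.023, 20], [0, 0, 0, 0.047, -0.13, -0.023, 20], [0, 0, 0, 0.06, -0.17, -0.023, 20], [0, 0, 0, 0.074, -0.21, -0.023, 20], [0, 0, 0, 0.088, -0.25, -0.023, 20], [0, 0, 0, 0.1, -0.285, -0.023, 20], [0, 0, 0, 0.104, -0.298, -0.023, 20], [0, 0, 0, 0.104, -0.298, -0.023, 20]],
  ],
)

```text
clock: 11.15
ee_pos: [0.4828, 0.2739, 0.0995]
eef_rot: [0.0, 0.996, 0.091, -0.0]
ft_force: [1.1, -0.4, -0.5]
gripper_width: 0.0359
grip_force: 30.0
```

```bash
python3 -c "
from h import *
go(.4822,.2728,.0302,-81)"
```

```text
pose [0.4828 0.2739 0.0995] phi -79.5 q [0.47 0.32 2.07 0.   0.75 1.86] | turn [0.    0.    0.026] shift [-0.0008  0.001   0.0693]
```

Request:
apply_moves(
  plan=[
    [[0, 0, 0, -0.001, 0.001, 0.01, 20], [0, 0, 0, -0.001, 0.001, 0.022, 20], [0, 0, 0, -0.001, 0.001, 0.034, 20], [0, 0, 0, -0.001, 0.001, 0.046, 20], [0, 0, 0, -0.001, 0.001, 0.056, 20], [0, 0, 0, -0.001, 0.001, 0.063, 20], [0, 0, 0, -0.001, 0.001, 0.067, 20], [0, 0, 0, -0.001, 0.001, 0.069, 20], [0, 0, 0, -0.001, 0.001, 0.069, 20], [0, 0, 0, -0.001, 0.001, 0.069, 20]],
  ],
)

```text
clock: 12.15
ee_pos: [0.4823, 0.2718, 0.031]
eef_rot: [-0.0, 0.996, 0.09, 0.0]
ft_force: [-0.7, -0.8, -0.7]
gripper_width: 0.0354
grip_force: 30.0
```

Request:
apply_moves(
  plan=[
    [[0, 0, 0, 0, 0, 0, 50], [0, 0, 0, 0, 0, 0, 70], [0, 0, 0, 0, 0, 0, 70], [0, 0, 0, 0, 0, 0, 70], [0, 0, 0, 0, 0, -0.01, 70], [0, 0, 0, 0, 0, -0.03, 70], [0, 0, 0, 0, 0, -0.055, 70], [0, 0, 0, 0, 0, -0.08, 70], [0, 0, 0, 0, 0, -0.1, 70], [0, 0, 0, 0, 0, -0.1, 70]],
  ],
)

```text
clock: 13.15
ee_pos: [0.4836, 0.2724, 0.1339]
eef_rot: [-0.001, 0.996, 0.09, 0.002]
ft_force: [0.5, 0.0, -0.5]
gripper_width: 0.0636
grip_force: 0.0
```

```bash
python3 -c "
from h import *
go(.5834,-.339,.13,-11.7)"
```

```text
pose [0.4836 0.2724 0.1339] phi -79.6 q [ 0.47  0.27  2.07 -0.    0.8   1.86] | turn [ 1.000e-03 -5.000e-03 -1.186e+00] shift [-0.0118  0.6194  0.003 ]
```

Request:
apply_moves(
  plan=[
    [[0, 0, -0.13, 0, 0.02, 0, 50], [0, 0, -0.27, -0.001, 0.06, 0, 50], [0, 0, -0.41, -0.002, 0.1, 0, 50], [0, 0, -0.55, -0.003, 0.145, 0, 50], [0, 0, -0.69, -0.004, 0.19, 0, 50], [0, 0, -0.83, -0.005, 0.235, 0, 50], [0, 0, -0.97, -0.006, 0.28, 0, 50], [0, 0, -1.1, -0.007, 0.325, 0, 50], [0, 0, -1.18, -0.008, 0.37, 0, 50], [0, 0, -1.18, -0.009, 0.415, 0, 50]],
  ],
)

```text
clock: 14.15
ee_pos: [0.5475, -0.1403, 0.1303]
eef_rot: [-0.0, 0.776, 0.63, -0.0]
ft_force: [0.9, 1.3, 0.6]
gripper_width: 0.0459
grip_force: 0.0
```

```bash
python3 -c "
from h import *
go(.5834,-.339,.13,-11.7)"
```

```text
pose [ 0.5475 -0.1403  0.1303] phi -11.9 q [-0.29  0.29  2.04 -0.    0.81 -0.09] | turn [-0.    -0.    -0.003] shift [-0.1871  0.0759  0.0003]
```

Request:
apply_moves(
  plan=[
    [[0, 0, 0, -0.035, 0.014, 0, 50], [0, 0, 0, -0.075, 0.03, 0, 50], [0, 0, 0, -0.115, 0.047, 0, 50], [0, 0, 0, -0.155, 0.063, 0, 50], [0, 0, 0, -0.18, 0.073, 0, 50], [0, 0, 0, -0.187, 0.076, 0, 50], [0, 0, 0, -0.187, 0.076, 0.01, 50], [0, 0, 0, -0.187, 0.076, 0.03, 50], [0, 0, 0, -0.187, 0.076, 0.05, 50], [0, 0, 0, -0.187, 0.076, 0.065, 50]],
  ],
)

```text
clock: 15.15
ee_pos: [0.5823, -0.3349, 0.0636]
eef_rot: [-0.001, 0.777, 0.63, -0.0]
ft_force: [0.0, -0.9, 0.0]
gripper_width: 0.0458
grip_force: 0.0
```

```bash
python3 -c "
from h import *
go(.5834,-.339,.008,-11.7)"
```

```text
pose [ 0.5823 -0.3349  0.0636] phi -12.0 q [-0.56  0.53  1.84  0.    0.78 -0.35] | turn [-0.002 -0.001 -0.005] shift [-0.0038  0.0021  0.0556]
```

Request:
apply_moves(
  plan=[
    [[0, 0, 0, -0.003, 0.001, 0.012, 50], [0, 0, 0, -0.003, 0.001, 0.026, 50], [0, 0, 0, -0.003, 0.001, 0.04, 50], [0, 0, 0, -0.003, 0.001, 0.05, 50], [0, 0, 0, -0.003, 0.001, 0.055, 50], [0, 0, 0, -0.003, 0.001, 0.056, 50], [0, 0, 0, -0.003, 0.001, 0.056, 50], [0, 0, 0, -0.003, 0.001, 0.056, 5], [0, 0, 0, -0.003, 0.001, 0.056, 5], [0, 0, 0, -0.003, 0.001, 0.056, 5]],
  ],
)

```text
clock: 16.15
ee_pos: [0.5837, -0.3403, 0.01]
eef_rot: [0.0, 0.777, 0.629, 0.0]
ft_force: [-0.2, 0.4, 0.3]
gripper_width: 0.0243
grip_force: 0.0
```

Request:
apply_moves(
  plan=[
    [[0, 0, 0, 0, 0, 0, 5], [0, 0, 0, 0, 0, 0, 5], [0, 0, 0, 0, 0, 0, 5], [0, 0, 0, 0, 0, 0, 5], [0, 0, 0, 0, 0, -0.01, 5], [0, 0, 0, 0, 0, -0.025, 5], [0, 0, 0, 0, 0, -0.045, 5], [0, 0, 0, 0, 0, -0.065, 5], [0, 0, 0, 0, 0, -0.085, 5], [0, 0, 0, 0, 0, -0.105, 5]],
  ],
)

```text
clock: 17.15
ee_pos: [0.5839, -0.3403, 0.1174]
eef_rot: [0.001, 0.777, 0.629, 0.0]
ft_force: [-0.5, -0.4, -0.8]
gripper_width: 0.0163
grip_force: 30.0
```

```bash
python3 -c "
from h import *
from plant import optics
for n in('top','scene'): np.savez(n+'2.npz',**optics.camera(n))
c=load('scene2.npz'); crop(c,240,190,440,300,4,'pics/usb2.png')
# stick origin lies 6 mm toward the plug (-y) from grip; insert y axis at 98 deg
go(.594-.006*np.sin(np.radians(8)),.1291+.006*np.cos(np.radians(8)),.12,8)"
```

```text
pose [ 0.5852 -0.3412  0.1192] phi -12.0 q [-0.56  0.46  1.82  0.    0.86 -0.35] | turn [ 0.005  0.003 -0.35 ] shift [ 0.4674 -0.0915 -0.0021]
```

View pics/usb2.png

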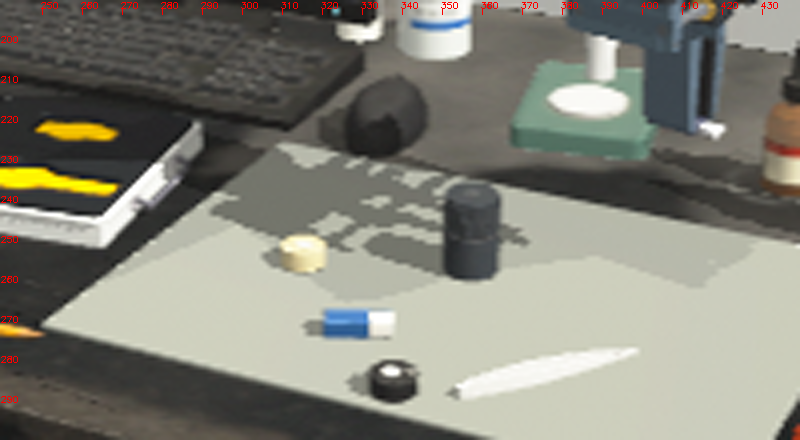

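Stick is held, plug at (418,222) hanging out; case, eraser and tweezers untouched.

Request:
apply_moves(
  plan=[
    [[0, 0, -0.03, 0.02, -0.004, 0, 5], [0, 0, -0.07, 0.06, -0.012, 0, 5], [0, 0, -0.11, 0.105, -0.021, 0, 5], [0, 0, -0.15, 0.15, -0.03, 0, 5], [0, 0, -0.19, 0.195, -0.038, 0, 5], [0, 0, -0.23, 0.24, -0.047, 0, 5], [0, 0, -0.27, 0.285, -0.056, 0, 5], [0, 0, -0.31, 0.33, -0.065, 0, 5], [0, 0, -0.35, 0.375, -0.074, 0, 5], [0, 0, -0.35, 0.415, -0.082, 0, 5]],
  ],
)

```text
clock: 18.25
ee_pos: [0.5885, 0.0856, 0.1144]
eef_rot: [-0.0, 0.655, 0.756, -0.0]
ft_force: [0.9, 0.9, 0.2]
gripper_width: 0.0167
grip_force: 30.0
```

```bash
python3 -c "
from h import *
go(.5932,.135,.12,8)"
```

```text
pose [0.5885 0.0856 0.1144] phi 8.2 q [ 0.11  0.35  1.99  0.    0.8  -0.04] | turn [-0.001 -0.     0.003] shift [ 0.0482  0.0117 -0.0056]
```

Request:
apply_moves(
  plan=[
    [[0, 0, 0, 0.02, 0.005, 0, 5], [0, 0, 0, 0.04, 0.01, 0, 5], [0, 0, 0, 0.048, 0.012, 0, 5], [0, 0, 0, 0.048, 0.012, 0.005, 5], [0, 0, 0, 0.048, 0.012, 0.015, 5], [0, 0, 0, 0.048, 0.012, 0.03, 5], [0, 0, 0, 0.048, 0.012, 0.045, 5], [0, 0, 0, 0.048, 0.012, 0.06, 5], [0, 0, 0, 0.048, 0.012, 0.065, 5], [0, 0, 0, 0.048, 0.012, 0.065, 5]],
  ],
)

```text
clock: 19.25
ee_pos: [0.5944, 0.1318, 0.0484]
eef_rot: [-0.001, 0.656, 0.755, -0.001]
ft_force: [-0.5, 0.1, 0.1]
gripper_width: 0.0166
grip_force: 30.0
```

```bash
python3 -c "
from h import *
go(.5932,.135,.0262,8)"
```

```text
pose [0.5944 0.1318 0.0484] phi 8.0 q [ 0.18  0.48  1.97 -0.    0.7   0.04] | turn [-0.002  0.     0.   ] shift [ 0.0034 -0.0007  0.0222]
```

Request:
apply_moves(
  plan=[
    [[0, 0, 0, 0.001, 0, 0.005, 5], [0, 0, 0, 0.003, -0.001, 0.01, 5], [0, 0, 0, 0.003, -0.001, 0.014, 5], [0, 0, 0, 0.003, -0.001, 0.018, 5], [0, 0, 0, 0.003, -0.001, 0.021, 5], [0, 0, 0, 0.003, -0.001, 0.022, 5], [0, 0, 0, 0.003, -0.001, 0.022, 5], [0, 0, 0, 0.003, -0.001, 0.022, 5], [0, 0, 0, 0.003, -0.001, 0.022, 5], [0, 0, 0, 0.003, -0.001, 0.022, 5]],
  ],
)

```text
clock: 20.25
ee_pos: [0.5937, 0.1349, 0.0278]
eef_rot: [0.0, 0.656, 0.755, 0.0]
ft_force: [0.7, -0.7, -0.5]
gripper_width: 0.0163
grip_force: 30.0
```

```bash
python3 -c "
from h import *
go(.5932,.135,.0262,8)"
```

```text
pose [0.5937 0.1349 0.0278] phi 8.0 q [0.19 0.51 1.97 0.   0.66 0.05] | turn [ 0. -0.  0.] shift [ 0.0002 -0.0005  0.0016]
```

Request:
apply_moves(
  plan=[
    [[0, 0, 0, 0, 0, 0.001, 5], [0, 0, 0, 0, 0, 0.002, 5], [0, 0, 0, 0, 0, 0.002, 5], [0, 0, 0, 0, 0, 0.002, 25], [0, 0, 0, 0, 0, 0.002, 45], [0, 0, 0, 0, 0, 0.002, 45], [0, 0, 0, 0, 0, 0.002, 45], [0, 0, 0, 0, 0, -0.01, 45], [0, 0, 0, 0, 0, -0.03, 45], [0, 0, 0, 0, 0, -0.06, 45]],
  ],
)

```text
clock: 21.25
ee_pos: [0.5928, 0.1347, 0.088]
eef_rot: [-0.001, 0.656, 0.755, -0.001]
ft_force: [0.2, 0.7, 1.0]
gripper_width: 0.0411
grip_force: 0.0
```

Request:
apply_moves(
  plan=[
    [[0, 0, -0.1, 0, 0, -0.02, 45], [0, 0, -0.1, -0.02, 0.005, -0.04, 45], [0, 0, -0.1, -0.05, 0.005, -0.04, 45], [0, 0, -0.1, -0.09, 0.005, -0.04, 45], [0, 0, -0.1, -0.13, 0, -0.04, 45], [0, 0, -0.1, -0.17, 0, -0.04, 45], [0, 0, -0.1, -0.21, -0.01, -0.04, 45], [0, 0, -0.1, -0.25, -0.02, -0.04, 45], [0, 0, -0.1, -0.29, -0.03, -0.04, 45], [0, 0, -0.1, -0.33, -0.05, -0.04, 45]],
  ],
)

```text
clock: 22.25
ee_pos: [0.5906, -0.2006, 0.1288]
eef_rot: [0.001, 0.617, 0.787, 0.0]
ft_force: [-0.2, -0.4, 0.3]
gripper_width: 0.041
grip_force: 0.0
```

```bash
python3 -c "
from h import *
from plant import optics
for n in('top','scene'): np.savez(n+'3.npz',**optics.camera(n))
c=load('top3.npz'); crop(c,135,185,255,265,5,'pics/tray3.png')
go(.435,-.316,.12,52.8)"
```

```text
pose [ 0.5891 -0.2028  0.1286] phi 13.6 q [-0.37  0.37  1.93 -0.    0.84 -0.6 ] | turn [ 0.     0.001 -0.685] shift [-0.0739 -0.1763  0.0086]
```

View pics/tray3.png

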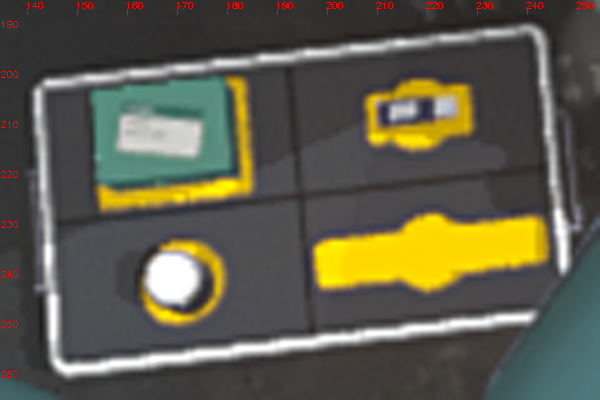

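Box, loupe and stick all lie in their cut-outs. Now the tweezers.

Request:
apply_moves(
  plan=[
    [[0, 0, -0.1, -0.01, -0.02, 0.002, 45], [0, 0, -0.2, -0.02, -0.05, 0.004, 45], [0, 0, -0.3, -0.035, -0.085, 0.006, 45], [0, 0, -0.4, -0.05, -0.12, 0.008, 45], [0, 0, -0.5, -0.065, -0.155, 0.008, 45], [0, 0, -0.6, -0.074, -0.176, 0.008, 45], [0, 0, -0.685, -0.074, -0.176, 0.008, 45], [0, 0, -0.685, -0.074, -0.176, 0.02, 45], [0, 0, -0.685, -0.074, -0.176, 0.04, 45], [0, 0, -0.685, -0.074, -0.176, 0.06, 45]],
  ],
)

```text
clock: 23.35
ee_pos: [0.4374, -0.3121, 0.067]
eef_rot: [0.0, 0.318, 0.948, -0.0]
ft_force: [0.2, 0.3, 0.5]
gripper_width: 0.0409
grip_force: 0.0
```

```bash
python3 -c "
from h import *
go(.435,-.316,.0085,52.8)"
```

```text
pose [ 0.4374 -0.3121  0.067 ] phi 52.9 q [-0.66  0.36  2.11  0.    0.67 -1.59] | turn [0.    0.001 0.001] shift [-0.0004 -0.0045  0.0585]
```

Request:
apply_moves(
  plan=[
    [[0, 0, 0, 0, -0.003, 0.012, 45], [0, 0, 0, 0, -0.003, 0.026, 45], [0, 0, 0, 0, -0.003, 0.04, 45], [0, 0, 0, 0, -0.003, 0.05, 45], [0, 0, 0, 0, -0.003, 0.056, 45], [0, 0, 0, 0, -0.003, 0.058, 45], [0, 0, 0, 0, -0.003, 0.058, 45], [0, 0, 0, 0, -0.003, 0.058, 5], [0, 0, 0, 0, -0.003, 0.058, 5], [0, 0, 0, 0, -0.003, 0.058, 5]],
  ],
)

```text
clock: 24.35
ee_pos: [0.4352, -0.3151, 0.01]
eef_rot: [0.0, 0.317, 0.948, -0.0]
ft_force: [0.4, -0.1, 0.8]
gripper_width: 0.0198
grip_force: 0.0
```

Request:
apply_moves(
  plan=[
    [[0, 0, 0, 0, 0, 0, 5], [0, 0, 0, 0, 0, 0, 5], [0, 0, 0, 0, 0, 0, 5], [0, 0, 0, 0, 0, 0, 5], [0, 0, 0, 0, 0, -0.01, 5], [0, 0, 0, 0, 0, -0.025, 5], [0, 0, 0, 0, 0, -0.045, 5], [0, 0, 0, 0, 0, -0.065, 5], [0, 0, 0, 0, 0, -0.085, 5], [0, 0, 0, 0, 0, -0.105, 5]],
  ],
)

```text
clock: 25.35
ee_pos: [0.435, -0.315, 0.1167]
eef_rot: [0.0, 0.317, 0.948, -0.0]
ft_force: [0.8, -0.1, -0.0]
gripper_width: 0.0125
grip_force: 30.0
```

```bash
python3 -c "
from h import *
from plant import optics
for n in('top','scene'): np.savez(n+'4.npz',**optics.camera(n))
c=load('scene4.npz'); crop(c,240,190,440,300,4,'pics/tw4.png')
go(.505,.1163,.12,8)"
```

```text
pose [ 0.4363 -0.316   0.1181] phi 53.0 q [-0.67  0.27  2.1  -0.    0.77 -1.6 ] | turn [0.002 0.005 0.785] shift [ 0.2053  0.3866 -0.003 ]
```

View pics/tw4.png

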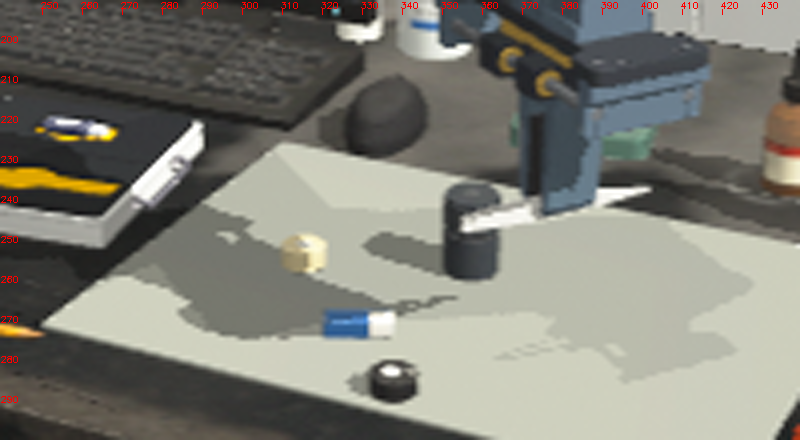

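Tweezers held level at their middle (355–402,247–237 in scene pixels).

Request:
apply_moves(
  plan=[
    [[0, 0, 0.1, 0.01, 0.019, 0, 5], [0, 0, 0.2, 0.028, 0.053, 0, 5], [0, 0, 0.3, 0.047, 0.088, 0, 5], [0, 0, 0.4, 0.066, 0.124, 0, 5], [0, 0, 0.5, 0.085, 0.16, 0, 5], [0, 0, 0.6, 0.104, 0.196, 0, 5], [0, 0, 0.7, 0.123, 0.232, 0, 5], [0, 0, 0.785, 0.142, 0.267, 0, 5], [0, 0, 0.785, 0.161, 0.303, 0, 5], [0, 0, 0.785, 0.18, 0.339, 0, 5]],
  ],
)

```text
clock: 26.45
ee_pos: [0.495, 0.0658, 0.1146]
eef_rot: [-0.0, 0.656, 0.755, -0.0]
ft_force: [1.6, -0.6, -1.0]
gripper_width: 0.0121
grip_force: 30.0
```

```bash
python3 -c "
from h import *
go(.505,.1163,.12,8)"
```

```text
pose [0.495  0.0658 0.1146] phi 8.0 q [ 0.09  0.22  2.18 -0.    0.74 -0.05] | turn [-0.  0.  0.] shift [ 0.0486  0.017  -0.0054]
```

Request:
apply_moves(
  plan=[
    [[0, 0, 0, 0.02, 0.007, 0, 5], [0, 0, 0, 0.04, 0.014, 0, 5], [0, 0, 0, 0.048, 0.016, 0, 5], [0, 0, 0, 0.048, 0.016, 0.005, 5], [0, 0, 0, 0.048, 0.016, 0.015, 5], [0, 0, 0, 0.048, 0.016, 0.03, 5], [0, 0, 0, 0.048, 0.016, 0.045, 5], [0, 0, 0, 0.048, 0.016, 0.06, 5], [0, 0, 0, 0.048, 0.016, 0.065, 5], [0, 0, 0, 0.048, 0.016, 0.065, 5]],
  ],
)

```text
clock: 27.45
ee_pos: [0.5038, 0.1136, 0.0485]
eef_rot: [-0.001, 0.656, 0.755, -0.001]
ft_force: [-1.0, 0.7, -0.3]
gripper_width: 0.0122
grip_force: 30.0
```

```bash
python3 -c "
from h import *
go(.505,.1163,.0265,8)"
```

```text
pose [0.5038 0.1136 0.0485] phi 8.0 q [ 0.18  0.37  2.15 -0.    0.62  0.04] | turn [-0.002  0.     0.   ] shift [0.0025 0.0016 0.022 ]
```

Request:
apply_moves(
  plan=[
    [[0, 0, 0, 0.002, 0.001, 0.005, 5], [0, 0, 0, 0.002, 0.001, 0.01, 5], [0, 0, 0, 0.002, 0.001, 0.014, 5], [0, 0, 0, 0.002, 0.001, 0.018, 5], [0, 0, 0, 0.002, 0.001, 0.021, 5], [0, 0, 0, 0.002, 0.001, 0.023, 5], [0, 0, 0, 0.002, 0.001, 0.0235, 5], [0, 0, 0, 0.002, 0.001, 0.0235, 5], [0, 0, 0, 0.002, 0.001, 0.0235, 5], [0, 0, 0, 0.002, 0.001, 0.0235, 5]],
  ],
)

```text
clock: 28.45
ee_pos: [0.5052, 0.116, 0.0263]
eef_rot: [0.0, 0.656, 0.755, 0.0]
ft_force: [0.7, -0.0, -0.2]
gripper_width: 0.0122
grip_force: 30.0
```

Request:
apply_moves(
  plan=[
    [[0, 0, 0, 0, 0, 0, 20], [0, 0, 0, 0, 0, 0, 35], [0, 0, 0, 0, 0, 0, 45], [0, 0, 0, 0, 0, 0, 45], [0, 0, 0, 0, 0, 0, 45], [0, 0, 0, 0, 0, -0.01, 45], [0, 0, 0, 0, 0, -0.03, 45], [0, 0, 0, 0, 0, -0.06, 45], [0, 0, 0, 0, 0, -0.1, 45], [0, 0, 0, 0, 0, -0.13, 45]],
  ],
)

```text
clock: 29.45
ee_pos: [0.5054, 0.1161, 0.1589]
eef_rot: [0.0, 0.656, 0.755, 0.001]
ft_force: [0.7, 0.1, -0.3]
gripper_width: 0.0413
grip_force: 0.0
```

Request:
apply_moves(
  plan=[
    [[0, 0, 0, -0.04, 0, 0, 45], [0, 0, 0, -0.08, 0, 0, 45], [0, 0, 0, -0.12, 0, 0, 45], [0, 0, 0, -0.16, 0, 0, 45], [0, 0, 0, -0.2, 0, 0, 45], [0, 0, 0, -0.24, 0, 0, 45], [0, 0, 0, -0.28, 0, 0, 45], [0, 0, 0, -0.3, 0, 0, 45], [0, 0, 0, -0.3, 0, 0, 45], [0, 0, 0, -0.3, 0, 0, 45]],
  ],
)

```text
clock: 30.45
ee_pos: [0.5468, -0.181, 0.1565]
eef_rot: [-0.0, 0.656, 0.755, 0.0]
ft_force: [-0.2, 0.7, -0.2]
gripper_width: 0.0409
grip_force: 0.0
```

```bash
python3 - <<'E'
from h import *
from plant import optics
c=optics.camera('top'); s=optics.camera('scene'); np.savez('top5.npz',**c)
crop(c,135,185,255,265,5,'pics/tray5.png'); crop(s,150,190,350,300,4,'pics/scene5.png')
P=cloud(c); 
for n,u,v in[("box",170,211),("loupe",169,240),("usb",216,207),("tw",220,236),("foam",192,240)]: print(n,np.round(np.nanmedian(P[v-1:v+2,u-1:u+2].reshape(-1,3),0),4))
E
```

```text
box [0.5718 0.2738 0.0503]
loupe [0.4807 0.27   0.0477]
usb [0.5937 0.1345 0.0289]
tw [0.5009 0.1179 0.0217]
foam [0.486  0.2039 0.0266]
```

View pics/tray5.png

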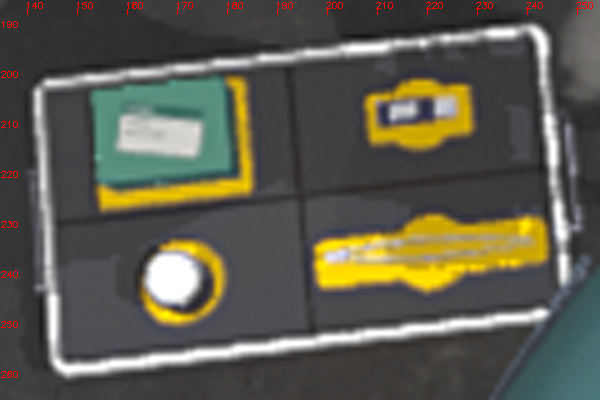

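View pics/scene5.png

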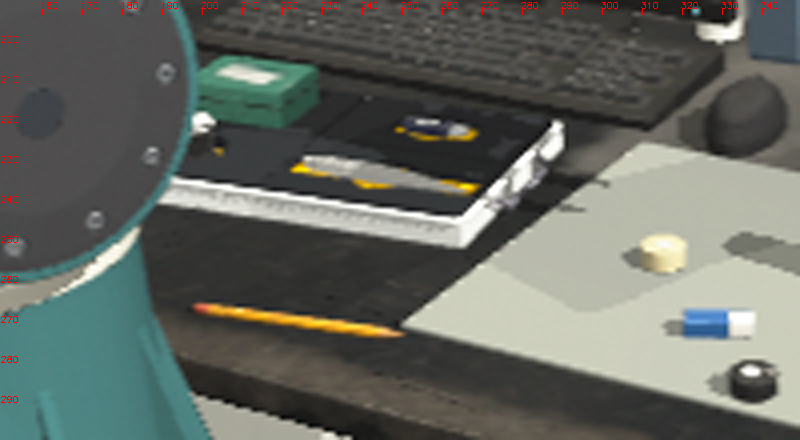

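All four are inside their cut-outs. The depth heights fit: box top 50 mm, loupe 48 mm, stick 29 mm. The eraser and case are undisturbed, and the arm is clear.

```bash
python3 -c "
from plant import r
print(r.job_done())"
```

```text
the job is handed in; nothing more can be done
None
```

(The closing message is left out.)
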